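# Resign a game of chess: tip the king, stop the clock

### The job

Resign the chess game for the player on the robot's side: with the fingertips, push over the king standing on the half of the board nearer the robot so that it lies on its side on the board, tipping it where it stands and neither picking it up nor dragging it away. Then gently press the small round button in the middle of the chess clock to stop it, let it spring back and withdraw. Leave all the other pieces and the clock's two rectangular player buttons alone.

Things in the scene. Friction and masses are not known exactly. Their poses are not given: they have to be found in the camera images.
- king: King to tip: light wood, loose, about 60 g, 98 mm high, on the half of the board nearer the robot. Foot 38 mm across, stem 16 mm, collar 27 mm at 55 mm up, head flaring to 27 mm at 78 mm up, then a small cross. Falls once leaned about 30 degrees; pushed low down it slides. Lying, it reaches 120 mm from where its foot's centre stood. Origin: centre of its underside; z runs up the piece.
- queen: Light wood queen, loose, the same half of the board, shorter than the king and topped by a small ball. Leave alone. Foot 36 mm across, 78 mm high. Origin: centre of its underside; z runs up the piece.
- pawn: Light wood pawn, loose, the same half of the board. Leave alone. Foot 30 mm across, 51 mm high. Origin: centre of its underside; z runs up the piece.
- far_king: The opponent's king, dark wood, same shape as the king, loose, on the half of the board away from the robot. Leave alone. Foot 38 mm across, 98 mm high. Origin: centre of its underside; z runs up the piece.
- far_rook: The opponent's rook, dark wood, loose, with a battlement top, on the half of the board away from the robot. Leave alone. Foot 34 mm across, 56 mm high. Origin: centre of its underside; z runs up the piece.
- board: Wooden chess board, 380 x 380 x 15 mm, fixed, squares of 45 mm. Origin: centre of its underside; z up; x points from the robot's half to the opponent's half. The robot's three pieces stand in any order in a row at x about -100 mm, y about -120, 0 and 120 mm; the opponent's two at x about 120 mm, y about -70 and 70 mm; the rest of the board is free.
- clock: Digital chess clock, a black box fixed on the desk to the left of the board: 70 mm along its x, 200 mm along its y, 45 mm high. Its round stop button is in the middle of the top and a white player button 36 mm long stands near each end. Origin: centre of its underside; z up.
- stop_top (a point): Centre of the top face of the clock's round stop button (white, 22 mm across in a grey collar 38 mm across), 63 mm above the desk when up; it moves with the button.
- stop (a joint): Travel of the stop button: 0 up, 0.006 m fully down. A spring brings it back; fully down takes about 4 N, then it meets a hard stop.
- bar_a_top (a point): Centre of the top of one player button when up (30 x 36 mm, 53 mm above the desk), on the clock's top 72 mm from the stop button. Leave alone.
- bar_a (a joint): Travel of that player button: 0 up, 0.005 m down.
- bar_b_top (a point): Centre of the top of the other player button when up (same size), 72 mm from the stop button on the other side. Leave alone.
- bar_b (a joint): Travel of that player button: 0 up, 0.005 m down.

How it is judged:
On the way, in this order (a step that is already met when the one before it is completed fails the run):
1. the robot's king lies on its side on the board (angle between king's own z axis and vertical between 1.25 and 1.9 rad and height (world z) of king between 0.02 and 0.045 m and x of king in the frame of board between -0.19 and 0.19 m and y of king in the frame of board between -0.19 and 0.19 m), for 0.2 s.
2. the clock's round stop button is pressed (value of joint stop above 0.004 m), for 0.04 s.
At the end, for the whole second after the job is handed in: The robot's king lies at rest on its side (leaning 72 to 109 degrees) on the board, its foot within 80 mm of where it stood; the stop button has been pressed (4 of its 6 mm) after that and is up again, the player buttons are up, and the four other pieces stand upright within 8 mm of where they were (all of step 1 and distance of each of queen, pawn, far_king, far_rook from where it was at the start of the episode below 0.008 m and angle between each of queen, pawn, far_king, far_rook's own z axis and vertical below 0.1 rad and linear speed of king below 0.03 m/s and distance of king from where it was at the start of the episode below 0.08 m and value of joint each of stop, bar_a, bar_b below 0.0015 m); the robot touches nothing.
It fails at once if another piece was moved more than 8 mm or tipped (not (distance of queen from where it was at the start of the episode below 0.008 m) or not (distance of pawn from where it was at the start of the episode below 0.008 m) or not (distance of far_king from where it was at the start of the episode below 0.008 m) or not (distance of far_rook from where it was at the start of the episode below 0.008 m) or not (angle between queen's own z axis and vertical below 0.1 rad) or not (angle between pawn's own z axis and vertical below 0.1 rad) or not (angle between far_king's own z axis and vertical below 0.1 rad) or not (angle between far_rook's own z axis and vertical below 0.1 rad)).
It fails at once if the king was lifted or carried (height (world z) of king above 0.06 m or distance of king from where it was at the start of the episode above 0.1 m).
It fails at once if a player button of the clock was pressed (value of joint any of bar_a, bar_b above 0.002 m).
It fails at once if the clock was pressed with more than 40 N (contact force between any of the fingers, the arm and clock above 40 N).
It fails at once if the clock was stopped before the king was down (value of joint stop above 0.004 m and angle between king's own z axis and vertical below 1.25 rad).
It also fails if it takes over 48 s, if anything falls off the work surface, if the arm or the gripper's body presses on something with over 40 N, if the wrist force passes 120 N, or if a joint passes its speed limit or range.

### The arm

A 6-joint arm with a two-finger parallel gripper is mounted at the origin on the work surface. World frame = base frame: x ahead of the robot, y to its left, z up, the work surface at z = 0. Lengths are in m, angles in rad, forces in N, time in s.
With the tool pointing down it reaches from about 0.275 to 0.725 m from the base axis. Payload 5.6 kg.
Tool frame: the origin (TCP) lies between the finger pads; the fingertips stand 22 mm ahead of it and the grasp point (between the pads) lies 3 mm ahead of it; z points along the fingers, y is the line along which they close (so a half turn about z gives the same grasp; the last joint's range is limited). The gripper opens to 85 mm and grips with 20 to 120 N. Pads are 22 mm wide; open, the fingers measure 114 mm over their backs; the gripper's body (76 mm by 85 mm) begins 54 mm behind the grasp point. The pads swing forward as they close: fully open they stand 13 mm farther back than shut.
Start: joints at [-0.917, 0.255, 0.108, 0, -1.424, -0.285], TCP at [0.198, -0.513, 0.253] pointing down, gripper open.
Joint ranges: [-2.95, 2.95], [-1.21, 1.97], [-1.09, 1.5], [-2.87, 1.71], [-2.94, -0.07], [-3.05, 3.05]. Speed limits (rad/s): [2.57, 2.57, 3.14, 3.14, 3.14, 3.14].

### API

Orientations are given as a rotation vector (axis times angle).
In Python, from station import arm, optics, spot_in gives the robot as it stands.
- The arm moves only by the tool drive_tool, never from a script. Its argument "moves" is a list that holds one entry, the list of rows, each a list of 7 numbers: the shift along the tool's x, y, z each as a share of 4 cm, from -1 to 1, then the turn, a rotation vector about the tool's x, y, z each as a share of 0.1 rad, from -1 to 1, then the gripper command: -1 is shut, 1 is fully open, values between are in proportion. A call has exactly 5 rows; each row shifts and turns the commanded pose from where the row before left it, along the tool's axes as they then stand; what a row does not reach is not made up. A row lasts 1/12 s, in which the tool goes at most 41.7 mm and 7.16 degrees, less where a joint would pass 70% of its speed; a pose out of reach is approached as far as the arm can. A call with a number of a shift or a turn outside -1 to 1 is refused whole. A call with a gripper value outside its range is refused whole. The fingers move at their own pace and stop on an object; the grip force is fixed at half the most. Time passes only in rows, so rows that do not move let the fingers close, or fill a call up. It gives the time, the measured TCP pose, the force, the opening and the grip force at its end, in the units of the state.
- arm.sense(): the state, without advancing time (a new reading comes with each control period).
- optics.get_image(name): name is "scene" or "top"; returns the picture (480x640x3 uint8, blue, green, red); there is no depth.
- optics.get_calibration(name): a dict with "fx", "fy", "cx", "cy" (pixels), "D" ([k1, k2, p1, p2, k3] as OpenCV has them; the pictures are not rectified), "eye" and "attitude" of the camera in the world. Camera axes: x right, y up, looking along -z (the intrinsics and any distortion apply to the point x, -y, -z); pixel columns grow to the right and rows downward; lengths in m; the calibration is good to about 2 mm. A picture is of the moment at which its call begins. get_calibration takes no time and is no camera call.
- arm.sign_off(): hands the job in; it is judged then, once.
Trained networks look in the newest picture that a camera, given by its name, has taken for a name from the list of things; names that differ only in an ending like _2 or _b are one class to them, and where a whole thing is asked for, a point or a joint stands for the part that bears it (a point fixed in the world has none). Each returns a list of dicts, best first, with "confidence" (0 to 1); they miss things now and then, are a little off and sometimes report something else, mostly with a low value. They report only what shows in the picture. A call takes as long as a camera call.
- spot_in(camera, name): "at" ([column, row] in pixels, amid what is visible of it).
The state is a dict: "time_s": time; "q": joint angles; "joint_vel": joint speeds; "joint_efforts": joint torques, N m; "eef_pos": TCP position; "tool_rot": TCP orientation; "force": force on the tool from outside, world axes, zero at the start; "wrist_torque": the same for the moment, N m; "opening": finger opening in m; "grip_force": force on a finger pad.
Only numpy, scipy, OpenCV 4.12 (cv2) and the standard library are available. Lean on these libraries where they do the work, as an engineer would, in place of code of your own. Each camera call takes 0.05 s, during which the arm holds its last target. There are 200 camera calls.

## Working session

There is one attempt and no reset: what is moved stays moved. The work goes in short steps, Python scripts to look and compute and a tool call to move; the robot and the scene stay as the last step left them, time stands still between calls to the robot, and variables do not carry over. Pictures are saved under pics/ and viewed, at most 10 in all, crops included, and the job is handed in when it is done.

Besides the shell and the picture viewer there is one more tool, called after ">>>" as name([rows], argument=value, ...), one row to a line, values as JSON. drive_tool: Moves the arm, as the interface text tells. Shift numbers are shares of 4 cm and turn numbers shares of 0.1 rad, none past 1 either way. Its arguments: {"type":"object","properties":{"moves":{"type":"array","items":{"type":"array","items":{"type":"array","items":{"type":"number"}}}}},"required":["moves"]}

```bash
mkdir -p pics; cat > h.py <<'E'
import numpy as np, cv2
from station import arm, optics, spot_in
from scipy.spatial.transform import Rotation as R
def ray(cam,uv):
    c=optics.get_calibration(cam)
    K=np.array([[c['fx'],0,c['cx']],[0,c['fy'],c['cy']],[0,0,1.]])
    p=cv2.undistortPoints(np.array([[uv]],float),K,np.array(c['D'],float))[0,0]
    a=np.array(c['attitude'],float)
    M=a if a.shape==(3,3) else R.from_rotvec(a).as_matrix()
    return np.array(c['eye']),M@np.array([p[0],-p[1],-1])
def at_z(cam,uv,z):
    e,d=ray(cam,uv); return e+d*(z-e[2])/d[2]
def proj(cam,P):
    c=optics.get_calibration(cam)
    K=np.array([[c['fx'],0,c['cx']],[0,c['fy'],c['cy']],[0,0,1.]])
    a=np.array(c['attitude'],float); M=a if a.shape==(3,3) else R.from_rotvec(a).as_matrix()
    q=M.T@(np.array(P)-c['eye']); q=q*[1,-1,-1]
    return cv2.projectPoints(q[None],np.zeros(3),np.zeros(3),K,np.array(c['D'],float))[0].ravel()
E
python3 - <<'E'
from h import *
for c in('top','scene'):
    cv2.imwrite(f'pics/{c}0.png',optics.get_image(c)); print(optics.get_calibration(c))
    for n in('king','queen','pawn','far_king','far_rook','clock','stop_top','bar_a_top'):
        print(c,n,[(np.round(d['at'],1).tolist(),round(d['confidence'],2)) for d in spot_in(c,n)[:3]])
s=arm.sense();print(s['eef_pos'],s['tool_rot'],s['time_s'],s['opening'])
E
```

```text
{'fx': 459.0887223867201, 'fy': 459.0887223867201, 'cx': 317.3803321312751, 'cy': 243.13725800724873, 'D': array([-0.03106974,  0.        ,  0.        ,  0.        ,  0.        ]), 'eye': array([0.5399963 , 0.06416268, 1.04804511]), 'attitude': array([ 0.04860408, -0.08327252, -1.57857723])}
top king [([426.0, 281.8], 0.83)]
top queen [([320.1, 292.8], 0.49), ([223.5, 280.3], 0.41)]
top pawn [([368.7, 283.0], 0.64)]
top far_king [([338.4, 185.3], 0.5)]
top far_rook [([224.2, 280.8], 0.73), ([402.4, 180.3], 0.56)]
top clock [([225.3, 276.5], 0.9)]
top stop_top []
top bar_a_top [([223.1, 281.6], 0.7)]
{'fx': 579.4123736389296, 'fy': 579.4123736389296, 'cx': 322.7573700585237, 'cy': 237.94427928746845, 'D': array([-0.0333696,  0.       ,  0.       ,  0.       ,  0.       ]), 'eye': array([1.16315012, 0.10964024, 0.97265337]), 'attitude': array([0.39598538, 0.44837024, 1.649793  ])}
scene king [([210.3, 186.1], 0.89), ([475.3, 220.7], 0.41)]
scene queen [([330.0, 192.6], 0.62)]
scene pawn [([271.4, 200.3], 0.81)]
scene far_king [([288.3, 303.7], 0.87)]
scene far_rook [([208.4, 294.9], 0.77)]
scene clock [([434.3, 218.0], 0.62)]
scene stop_top []
scene bar_a_top [([436.5, 222.0], 0.61)]
[ 0.19828992 -0.51298913  0.25328422] [ 5.76054954e-01 -3.08832073e+00 -3.38296364e-05] 0.9 0.08539758054132102
```

View pics/top0.png

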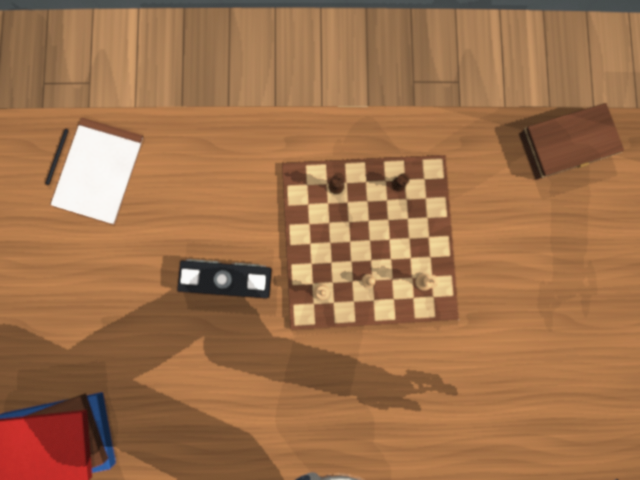

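View pics/scene0.png

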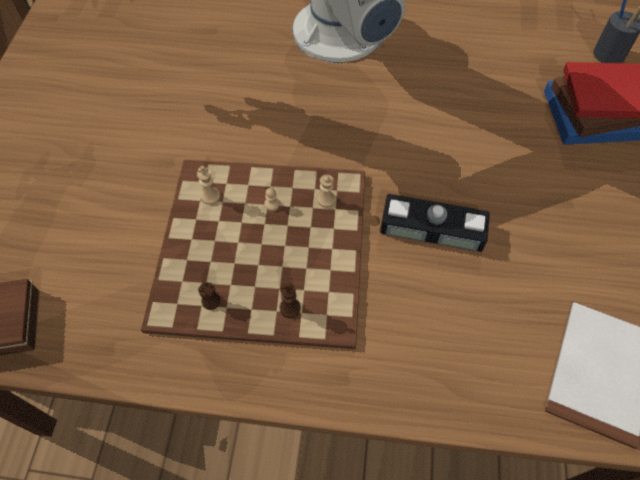

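Top view: king at about (424,281), pawn at (369,281), queen at (321,292), dark pieces at (336,184) and (400,183), stop button at (222,279). In the scene view the king is at (208,186) and the stop button at (437,214). Next I zoom in and compute positions.

```bash
python3 - <<'E'
from h import *
for n,uv in dict(c1=(282,163),c2=(445,156),c3=(457,320),c4=(290,327)).items(): print(n,at_z('top',uv,.015).round(3))
def tri(a,b):
    e1,d1=ray('top',a);e2,d2=ray('scene',b)
    A=np.c_[d1,-d2];s=np.linalg.lstsq(A,e2-e1,rcond=None)[0]
    return (e1+s[0]*d1).round(4),(e2+s[1]*d2).round(4)
print('king',tri((424.5,281.8),(209,186)))
print('stop top z.063',at_z('top',(222.5,279),.063).round(4),at_z('scene',(437,213),.063).round(4))
for n,uv in dict(b1=(189.5,276),b2=(256.5,282)).items(): print(n,at_z('top',uv,.053).round(4))
print('scene bars',at_z('scene',(399,208.5),.053).round(4),at_z('scene',(475,222),.053).round(4))
t=cv2.imread('pics/top0.png');s=cv2.imread('pics/scene0.png')
a=cv2.resize(t[255:315,390:470],None,fx=5,fy=5,interpolation=2);b=cv2.resize(s[155:215,170:250],None,fx=5,fy=5,interpolation=2)
c=cv2.resize(t[250:310,182:262],None,fx=5,fy=5,interpolation=2);d=cv2.resize(s[185:245,397:477],None,fx=5,fy=5,interpolation=2)
cv2.imwrite('pics/crop.png',np.vstack([np.hstack([a,b]),np.hstack([c,d])]))
E
```

```text
c1 [0.812 0.12  0.015]
c2 [ 0.827 -0.257  0.015]
c3 [ 0.451 -0.272  0.015]
c4 [0.44  0.104 0.015]
king (array([ 0.5373, -0.191 ,  0.051 ]), array([ 0.5373, -0.1915,  0.0511]))
stop top z.063 [0.5475 0.2452 0.063 ] [0.5537 0.2493 0.063 ]
b1 [0.5547 0.3182 0.053 ]
b2 [0.5405 0.1739 0.053 ]
scene bars [0.5457 0.1788 0.053 ] [0.5583 0.3222 0.053 ]
```

View pics/crop.png

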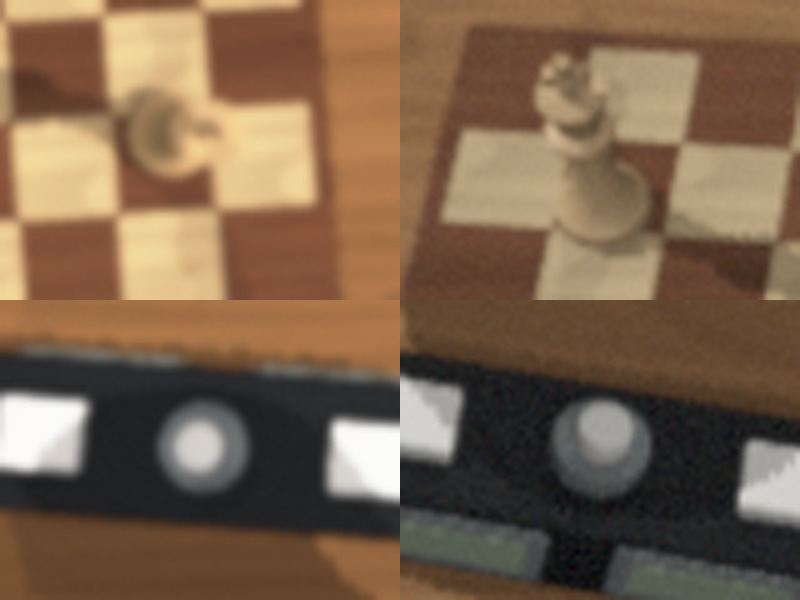

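Crops: top view shows the king's foot centre at about (423.6,281.6) and head at (431,281). Scene view has the foot at (210.4,197) and head at (203.5,172). The button is at (222,279) in the top view and (438,210.6) in the scene view. The king will be tipped along board +x, which is free.

```bash
cat >> h.py <<'E'
def rel(target, push=np.array([.999,.04,0])):
    s=arm.sense();M=R.from_rotvec(s['tool_rot']).as_matrix()
    W=np.c_[-push/np.linalg.norm(push),np.cross([0,0,-1],-push/np.linalg.norm(push)),[0,0,-1]]
    r=R.from_matrix(M.T@W).as_rotvec()
    print('pos',s['eef_pos'].round(4) if hasattr(s['eef_pos'],'round') else s['eef_pos'],'turn units',(r/.1).round(2),
     'shift units(now axes)',(M.T@(np.array(target)-s['eef_pos'])/.04).round(2),'(aligned axes)',(W.T@(np.array(target)-s['eef_pos'])/.04).round(2))
E
python3 - <<'E'
from h import *
print('foot',at_z('top',(423.6,281.6),.022).round(4),at_z('scene',(210.4,197.5),.022).round(4))
print('head',at_z('top',(430,281.3),.095).round(4),at_z('scene',(203.7,174),.095).round(4))
print('stop',at_z('top',(222,279),.063).round(4),at_z('scene',(438,210.6),.063).round(4))
rel([.455,-.195,.2])
E
```

```text
foot [ 0.5377 -0.1964  0.022 ] [ 0.5447 -0.192   0.022 ]
head [ 0.5383 -0.1913  0.095 ] [ 0.5413 -0.1932  0.095 ]
stop [0.5476 0.2463 0.063 ] [0.5481 0.251  0.063 ]
pos [ 0.1983 -0.513   0.2533] turn units [ 0.   -0.    3.29] shift units(now axes) [-8.85  5.1   1.33] (aligned axes) [-6.73  7.69  1.33]
```

>>> drive_tool([
  [[0, 0, 0, 0, 0, 0.8, -1], [0, 0, 0, 0, 0, 0.8, -1], [0, 0, 0, 0, 0, 0.8, -1], [0, 0, 0, 0, 0, 0.9, -1], [0, 0, 0, 0, 0, 0, -1]],
])

```text
time_s: 1.32
eef_pos: [0.1983, -0.513, 0.2533]
tool_rot: [-0.056, 3.141, 0.0]
force: [-0.5, -0.3, 0.1]
opening: 0.0257
grip_force: 0.0
```

>>> drive_tool([
  [[-0.7, 0.8, 0, 0, 0, 0, -1], [-0.7, 0.8, 0, 0, 0, 0, -1], [-0.7, 0.8, 0, 0, 0, 0, -1], [-0.7, 0.8, 0, 0, 0, 0, -1], [-0.7, 0.8, 0, 0, 0, 0, -1]],
])

```text
time_s: 1.73
eef_pos: [0.33, -0.3495, 0.2535]
tool_rot: [-0.065, 3.14, -0.001]
force: [1.3, -0.7, 0.5]
opening: -0.0001
grip_force: 0.0
```

>>> drive_tool([
  [[-0.7, 0.8, 0, 0, 0, 0, -1], [-0.7, 0.8, 0, 0, 0, 0, -1], [-0.7, 0.8, 0, 0, 0, 0, -1], [-0.7, 0.8, 0, 0, 0, 0, -1], [0, 0, 0, 0, 0, 0, -1]],
])

```text
time_s: 2.15
eef_pos: [0.4375, -0.2168, 0.2529]
tool_rot: [-0.075, 3.14, 0.002]
force: [-0.9, -0.8, 0.0]
opening: 0.0001
grip_force: 0.0
```

```bash
python3 - <<'E'
from h import *
rel([.455,-.1964,.105]);print(arm.sense()['opening'],arm.sense()['force'],arm.sense()['time_s'])
E
```

```text
pos [ 0.4375 -0.2168  0.2529] turn units [0.01 0.01 0.07] shift units(now axes) [-0.46  0.48  3.7 ] (aligned axes) [-0.46  0.49  3.7 ]
0.00014942096338339987 [-0.91749604 -0.80698197  0.01596271] 2.15
```

>>> drive_tool([
  [[-0.2, 0.3, 0.8, 0, 0, 0, -1], [-0.2, 0.2, 0.8, 0, 0, 0, -1], [0, 0, 0.8, 0, 0, 0, -1], [0, 0, 0.8, 0, 0, 0, -1], [0, 0, 0.5, 0, 0, 0, -1]],
])

```text
time_s: 2.57
eef_pos: [0.4478, -0.2001, 0.1022]
tool_rot: [0.066, -3.137, -0.002]
force: [0.5, -0.1, -0.3]
opening: -0.0001
grip_force: 0.0
```

```bash
python3 - <<'E'
from h import *
rel([.5,-.1946,.105])
a=optics.get_image('top')[235:315,370:470];b=optics.get_image('scene')[135:215,170:270]
cv2.imwrite('pics/pre.png',np.hstack([cv2.resize(x,None,fx=4,fy=4,interpolation=2) for x in(a,b)]))
E
```

```text
pos [ 0.4478 -0.2001  0.1022] turn units [ 0.01 -0.03  0.02] shift units(now axes) [-1.31  0.08 -0.07] (aligned axes) [-1.31  0.09 -0.07]
```

View pics/pre.png

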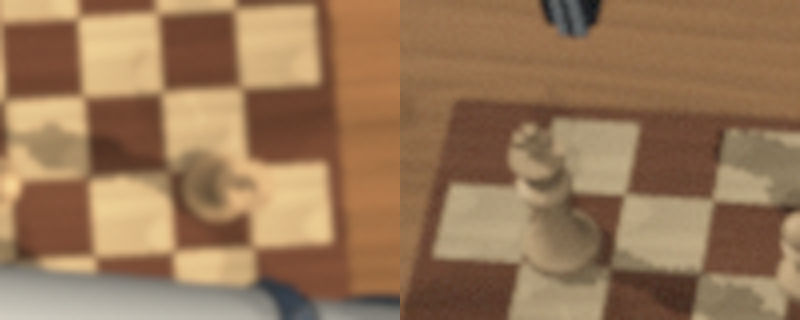

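The fingertips are behind the king, at about (212,144) in the scene view. The king still stands with its head near (203,172). I check lateral alignment by projecting the tip.

```bash
python3 - <<'E'
from h import *
for p in [(.448,-.2,.08),(.54,-.193,.095),(.54,-.193,.022)]: print(p,proj('scene',p).round(1))
E
```

```text
(0.448, -0.2, 0.08) [212.4 140.6]
(0.54, -0.193, 0.095) [204.  173.5]
(0.54, -0.193, 0.022) [210.4 195.5]
```

>>> drive_tool([
  [[-0.5, 0.08, -0.05, 0, 0, 0, -1], [-0.5, 0, 0, 0, 0, 0, -1], [-0.3, 0, 0, 0, 0, 0, -1], [-0.2, 0, 0, 0, 0, 0, -1], [-0.2, 0, 0, 0, 0, 0, -1]],
])

```text
time_s: 3.08
eef_pos: [0.5183, -0.1952, 0.1087]
tool_rot: [-0.063, 3.139, -0.001]
force: [-1.2, -0.1, -0.8]
opening: -0.0002
grip_force: 0.1
```

>>> drive_tool([
  [[-0.2, 0, 0, 0, 0, 0, -1], [-0.2, 0, 0, 0, 0, 0, -1], [-0.2, 0, 0, 0, 0, 0, -1], [-0.2, 0, 0, 0, 0, 0, -1], [0, 0, 0, 0, 0, 0, -1]],
])

```text
time_s: 3.5
eef_pos: [0.5505, -0.1938, 0.1072]
tool_rot: [-0.062, 3.14, -0.0]
force: [0.7, -0.9, 0.3]
opening: 0.0002
grip_force: 0.0
```

```bash
python3 - <<'E'
from h import *
rel([.56,-.193,.105])
b=optics.get_image('scene')[135:255,170:290]
cv2.imwrite('pics/push.png',cv2.resize(b,None,fx=3,fy=3,interpolation=2))
E
```

```text
pos [ 0.5505 -0.1938  0.1072] turn units [-0.    0.   -0.01] shift units(now axes) [-0.24  0.01  0.06] (aligned axes) [-0.24  0.01  0.05]
```

View pics/push.png

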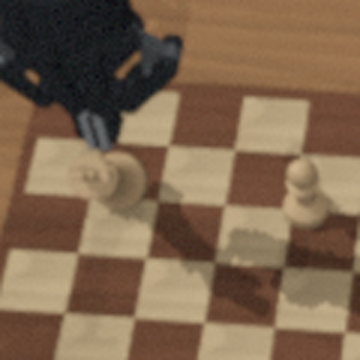

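The king is leaning with its head at about (202,194), and the fingers are right behind it. I keep pushing.

>>> drive_tool([
  [[-0.2, 0, 0, 0, 0, 0, -1], [-0.2, 0, 0, 0, 0, 0, -1], [-0.2, 0, 0, 0, 0, 0, -1], [0, 0, 0, 0, 0, 0, -1], [0, 0, 0, 0, 0, 0, -1]],
])

```text
time_s: 3.97
eef_pos: [0.5735, -0.1927, 0.107]
tool_rot: [0.061, -3.141, -0.0]
force: [0.2, 0.9, -0.2]
opening: -0.0001
grip_force: 0.0
```

```bash
python3 - <<'E'
from h import *
rel([.548,.2485,.16])
b=optics.get_image('scene')[135:255,170:290]
cv2.imwrite('pics/push2.png',cv2.resize(b,None,fx=3,fy=3,interpolation=2))
E
```

```text
pos [ 0.5735 -0.1927  0.107 ] turn units [ 0.   -0.   -0.01] shift units(now axes) [ 0.21 11.05 -1.32] (aligned axes) [ 0.2  11.05 -1.33]
```

View pics/push2.png

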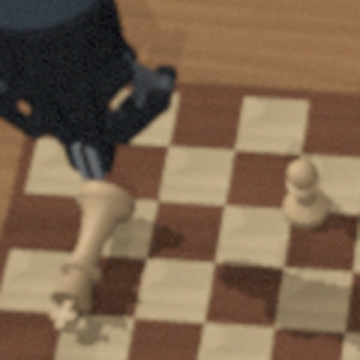

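The king lies on its side, with its foot at about (205,200) and its cross at (191,239). I raise the arm, then travel to the clock.

>>> drive_tool([
  [[0.1, 0, -0.5, 0, 0, 0, -1], [0.1, 0, -0.8, 0, 0, 0, -1], [0, 0, -0.8, 0, 0, 0, -1], [0, 0, -0.8, 0, 0, 0, -1], [0, 0, 0, 0, 0, 0, -1]],
])

```text
time_s: 4.43
eef_pos: [0.5675, -0.1944, 0.2312]
tool_rot: [-0.061, 3.129, -0.007]
force: [0.7, -0.6, 1.3]
opening: -0.0001
grip_force: 0.0
```

>>> drive_tool([
  [[0, 0.8, 0, 0, 0, 0, -1], [0, 0.8, 0, 0, 0, 0, -1], [0, 0.8, 0, 0, 0, 0, -1], [0, 0.8, 0, 0, 0, 0, -1], [0, 0.8, 0, 0, 0, 0, -1]],
])

```text
time_s: 4.85
eef_pos: [0.5583, -0.032, 0.2232]
tool_rot: [-0.06, 3.141, 0.0]
force: [0.4, -0.1, 0.2]
opening: -0.0004
grip_force: 0.0
```

>>> drive_tool([
  [[0, 0.8, 0, 0, 0, 0, -1], [0, 0.8, 0, 0, 0, 0, -1], [0, 0.8, 0, 0, 0, 0, -1], [0, 0.8, 0, 0, 0, 0, -1], [0, 0.8, 0, 0, 0, 0, -1]],
])

```text
time_s: 5.27
eef_pos: [0.5521, 0.128, 0.2233]
tool_rot: [-0.061, 3.141, 0.0]
force: [1.6, -0.1, 0.1]
opening: 0.0002
grip_force: 0.0
```

>>> drive_tool([
  [[0, 0.8, 0, 0, 0, 0, -1], [0, 0.8, 0, 0, 0, 0, -1], [0, 0.8, 0, 0, 0, 0, -1], [0, 0.6, 0, 0, 0, 0, -1], [0, 0, 0, 0, 0, 0, -1]],
])

```text
time_s: 5.68
eef_pos: [0.5472, 0.2504, 0.2223]
tool_rot: [0.067, -3.14, -0.001]
force: [0.6, -0.8, -0.7]
opening: 0.0003
grip_force: 0.0
```

```bash
python3 - <<'E'
from h import *
rel([.548,.2485,.105])
E
```

```text
pos [0.5472 0.2504 0.2223] turn units [ 0.   -0.01  0.02] shift units(now axes) [-0.02 -0.05  2.93] (aligned axes) [-0.02 -0.05  2.93]
```

>>> drive_tool([
  [[0, -0.05, 0.8, 0, 0, 0, -1], [0, 0, 0.8, 0, 0, 0, -1], [0, 0, 0.8, 0, 0, 0, -1], [0, 0, 0.6, 0, 0, 0, -1], [0, 0, 0, 0, 0, 0, -1]],
])

```text
time_s: 6.1
eef_pos: [0.5447, 0.2423, 0.0975]
tool_rot: [0.059, -3.131, 0.008]
force: [-0.8, -0.3, -1.0]
opening: 0.0
grip_force: 0.0
```

```bash
python3 - <<'E'
from h import *
rel([.548,.2485,.087])
a=optics.get_image('top')[240:320,170:270];b=optics.get_image('scene')[165:245,380:480]
cv2.imwrite('pics/btn.png',np.hstack([cv2.resize(x,None,fx=4,fy=4,interpolation=2) for x in(a,b)]))
print(proj('scene',(.5475,.2485,.075)))
E
```

```text
pos [0.5447 0.2423 0.0975] turn units [-0.05 -0.1  -0.02] shift units(now axes) [-0.09  0.15  0.26] (aligned axes) [-0.09  0.15  0.26]
[437.75862562 206.66597046]
```

View pics/btn.png

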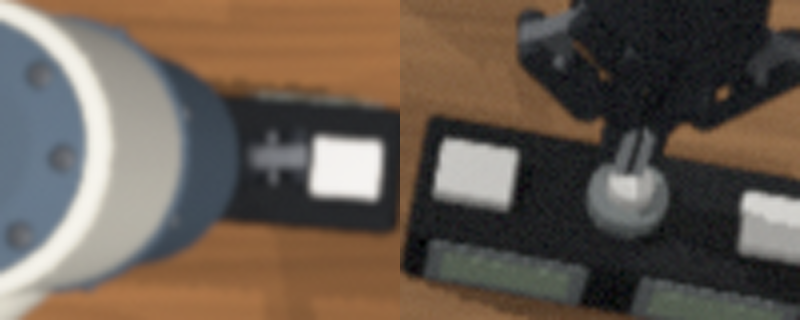

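The tips are just above and behind the button at about (438,207) in the scene view. I make a small correction and let it settle.

>>> drive_tool([
  [[-0.05, 0.08, 0, -0.05, -0.1, 0, -1], [0, 0, 0, 0, 0, 0, -1], [0, 0, 0, 0, 0, 0, -1], [0, 0, 0, 0, 0, 0, -1], [0, 0, 0, 0, 0, 0, -1]],
])

```text
time_s: 6.62
eef_pos: [0.5503, 0.2481, 0.1041]
tool_rot: [-0.061, 3.13, 0.009]
force: [1.0, -0.4, -0.7]
opening: 0.0002
grip_force: 0.0
```

```bash
python3 - <<'E'
from h import *
rel([.548,.2485,.087])
E
```

```text
pos [0.5503 0.2481 0.1041] turn units [ 0.06  0.11 -0.01] shift units(now axes) [0.06 0.01 0.43] (aligned axes) [0.06 0.01 0.43]
```

>>> drive_tool([
  [[0.05, 0, 0.2, 0.05, 0.1, 0, -1], [0, 0, 0.15, 0, 0, 0, -1], [0, 0, 0.1, 0, 0, 0, -1], [0, 0, 0, 0, 0, 0, -1], [0, 0, 0, 0, 0, 0, -1]],
])

```text
time_s: 7.03
eef_pos: [0.5479, 0.2478, 0.0851]
tool_rot: [0.061, -3.14, 0.0]
force: [-2.3, 0.6, 3.0]
opening: -0.0001
grip_force: 1.4
```

>>> drive_tool([
  [[0, 0, 0.03, 0, 0, 0, -1], [0, 0, 0.03, 0, 0, 0, -1], [0, 0, 0, 0, 0, 0, -1], [0, 0, 0, 0, 0, 0, -1], [0, 0, 0, 0, 0, 0, -1]],
])

```text
time_s: 7.45
eef_pos: [0.5479, 0.2478, 0.0831]
tool_rot: [0.061, -3.141, -0.0]
force: [-3.8, 0.7, 4.4]
opening: 0.0001
grip_force: 2.6
```

>>> drive_tool([
  [[0, 0, 0.03, 0, 0, 0, -1], [0, 0, 0.02, 0, 0, 0, -1], [0, 0, 0, 0, 0, 0, -1], [0, 0, 0, 0, 0, 0, -1], [0, 0, 0, 0, 0, 0, -1]],
])

```text
time_s: 7.87
eef_pos: [0.548, 0.2479, 0.0829]
tool_rot: [-0.062, 3.14, 0.0]
force: [-7.2, -1.6, 15.3]
opening: 0.0001
grip_force: 7.6
```

```bash
python3 - <<'E'
from h import *
b=optics.get_image('scene')
cv2.imwrite('pics/pressed.png',np.hstack([cv2.resize(b[175:245,390:470],None,fx=5,fy=5,interpolation=2),cv2.resize(b[150:290,150:230],None,fx=2.5,fy=2.5,interpolation=2)]) if 0 else cv2.resize(b[175:245,390:480],None,fx=6,fy=6,interpolation=2))
print(arm.sense()['force'])
E
```

```text
[-7.90372429 -0.58065116 14.86400678]
```

View pics/pressed.png

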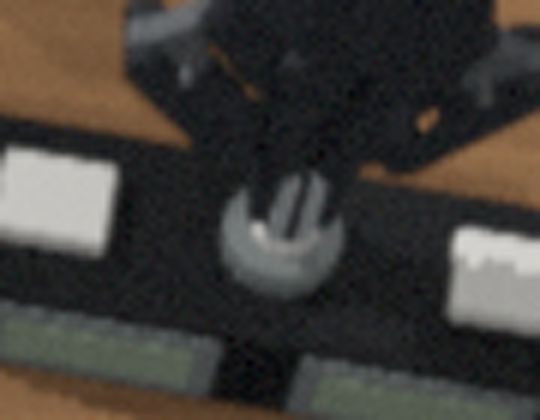

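The button is visibly sunk, with its face at about (437,214) compared with (438,211) before. Contact is at the hard stop with about 15 N, and the player buttons are untouched. I withdraw straight up.

>>> drive_tool([
  [[0, 0, -0.2, 0, 0, 0, -1], [0, 0, -0.4, 0, 0, 0, -1], [0, 0, -0.8, 0, 0, 0, -1], [0, 0, -0.8, 0, 0, 0, -1], [0, 0, -0.8, 0, 0, 0, -1]],
])

```text
time_s: 8.33
eef_pos: [0.548, 0.2472, 0.2016]
tool_rot: [0.06, -3.14, 0.002]
force: [-0.4, 0.9, -0.3]
opening: 0.0
grip_force: 0.0
```

>>> drive_tool([
  [[0.8, 0, 0, 0, 0, 0, -1], [0.8, 0, 0, 0, 0, 0, -1], [0.8, 0, 0, 0, 0, 0, -1], [0, 0, 0, 0, 0, 0, -1], [0, 0, 0, 0, 0, 0, -1]],
])

```text
time_s: 8.75
eef_pos: [0.4512, 0.2438, 0.2012]
tool_rot: [-0.063, 3.14, 0.0]
force: [0.7, 0.0, -0.4]
opening: -0.0002
grip_force: 0.0
```

```bash
python3 - <<'E'
from h import *
b=optics.get_image('scene');cv2.imwrite('pics/end.png',cv2.resize(b[140:360,130:510],None,fx=2.1,fy=2.1,interpolation=2))
E
```

```text
(no output)
```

View pics/end.png

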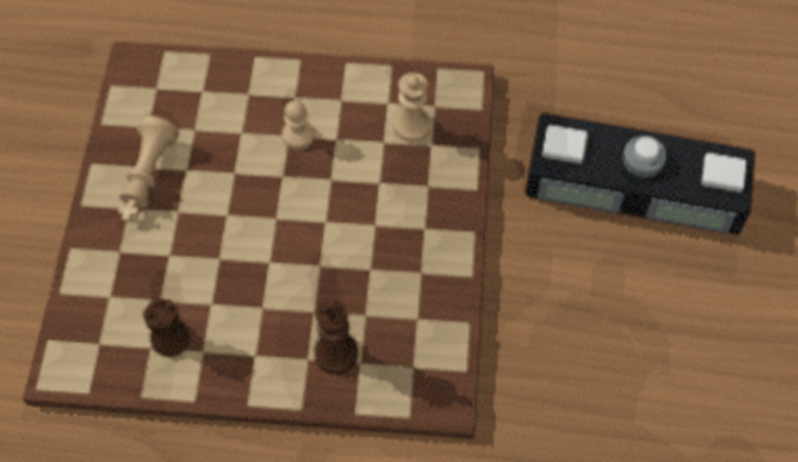

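The king lies on the board at about (200,215), the button at (438,211) is up again, and the other pieces stand as before. Handing in.

```bash
python3 -c "
from station import arm
print(arm.sign_off())"
```

```text
the job is handed in; nothing more can be done
None
```

I tipped the robot's king onto its side where it stood, then pressed the stop button to its hard stop at about 15 N. It sprang back, the other pieces look unmoved in the last picture, and the job is handed in; no verdict came back.

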